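# Hold a steel lug home in the corner of the clamping jig

### The job

Pick the steel lug with the rectangular foot out of the parts tray and set it foot down on the jig's base plate, the long side of its foot, and so its upright, along the long fence. Push it fully home into the corner, so that it sits flat and square and bears firmly on the long fence and on the end stop at the same time, and finish like that: still gripping it and pressing it against both stops, ready for me to swing the clamp over. Leave the other fittings in the tray and do not disturb the things lying on the bench.

Things in the scene. Friction and masses are not known exactly. Their poses are not given: they have to be found in the camera images.
- lug: the wanted part, bare steel, foot down in the tray, about 0.60 kg (15 % either way): sharp-edged foot 60 (x) x 72 (y) x 12 high; on its middle an upright 20 thick (x), 40 wide (y), half-round top, 50 high over all, dark 14 mm cross hole along x at 30 height. Origin: centre of the underside, z up. The same turned half round.
- lug_grip (a point): point on the lug's axis, 35 above its underside, axes as the lug's: best TCP place, closing along x on the 20 mm thickness; fingertips 19 below it clear the foot (12) and the stops (10). Press down only lightly while sliding (friction of oiled steel, about 0.3), or the foot may tip and bind. Open only to about 50 mm: neighbours lie 40 or more from this point.
- jig: clamping jig fixed to the bench, does not give: steel base plate 230 x 230 x 12, two low stops at right angles, and behind the long fence a toggle clamp standing open (fixed, 120 high over the bench; above the stops all of it is 25 or more beyond the long fence's working face). Origin: centre of the underside; x runs across the long fence towards the clamp, y along it towards the end stop.
- corner (a point): the corner, where the stops' working faces would meet, on the plate's top (12 above the bench); axes as the jig's. Free floor lies towards -x and -y: 135 by 160 mm. With the lug home, the 72 side of its foot along the long fence, its origin is at (-30, -36, 0) mm here and its y axis along this y, either way round.
- long_fence: long stop: steel bar 18 (x) x 120 (y) x 10 high on the plate, along the jig's y; its working face, towards -x, is the plane x = 0 of point corner; it ends 6 short of the corner. Origin: centre of its underside. A steady push of 5 to 15 N on each stop is right; under 3 N is not held.
- end_stop: short stop: steel bar 74 (x) x 18 (y) x 10 high on the plate, along the jig's x; its working face, towards -y, is the plane y = 0 of point corner; it ends 6 short of the corner. Origin: centre of its underside. Push as on the long fence.
- tray: open grey sheet-steel tray, fixed, 246 (x) x 346 (y) outside, 42 high, floor and walls 3 thick. Origin: centre of its underside. Tray and jig may be on either side of the robot. Eight parts, the lug and seven others, lie loose on its floor.
- round_lug: a steel lug with a ROUND foot 66 mm across and 12 mm thick and an upright lug 34 wide, 18 thick, 49 high overall: not the one wanted; loose in the tray. Sizes in mm; origin near the middle of its underside
- flat_plate: a plain steel plate 50 x 70 x 12 with two holes and no lug: not the one wanted; loose in the tray. Sizes in mm; origin near the middle of its underside
- hex_bolt: hexagon bolt lying on its side, 79 long, head 35 across corners; loose in the tray. Sizes in mm; origin near the middle of its underside
- pipe_elbow: dark pipe elbow, about 64 x 64, 40 high; loose in the tray. Sizes in mm; origin near the middle of its underside
- shaft_collar: steel ring 64 outside, 32 bore, 18 high; loose in the tray. Sizes in mm; origin near the middle of its underside
- hex_nut0: hexagon nut, 24 across flats, 13 high; loose in the tray. Sizes in mm; origin near the middle of its underside
- hex_nut1: hexagon nut, 24 across flats, 13 high; loose in the tray. Sizes in mm; origin near the middle of its underside
- wrench: combination wrench lying on the bench, 210 long. Sizes in mm; origin near the middle of its underside
- hammer: hammer lying on the bench, 290 long. Sizes in mm; origin near the middle of its underside
- spray_can: aerosol can standing on the bench, 66 across, 180 high. Sizes in mm; origin near the middle of its underside
- tape_measure: tape measure standing on the bench, 66 x 36 x 62. Sizes in mm; origin near the middle of its underside
- wire_spool: spool of wire standing on the bench, 64 across, 40 high. Sizes in mm; origin near the middle of its underside
Things that resemble listed ones, but are neither listed nor needed, are in the scene too. Leave any purple look-alike of the round_lug alone. What is shaped like the hex_bolt but brown is not meant.

How it is judged (in metres and radians):
On the way:
1. the lug is lifted clear of the tray in the gripper (height (world z) of lug above 0.05 m and contact force between the fingers and lug above 5 N), for 0.2 s.
At the end, for the whole second after the job is handed in: Ends holding for 1 s: lug gripped (over 5 N), in the jig's corner within 2.5 mm, flat on the plate (2 mm, 0.04 rad), square (0.04 rad, either way round), still, pressing over 3 N on the long fence and over 3 N on the end stop; the other seven fittings in the tray (contact force between lug and long_fence above 3 N and contact force between lug and end_stop above 3 N and contact force between the fingers and lug above 5 N and x of lug in the frame of corner between -0.0325 and -0.0275 m and y of lug in the frame of corner between -0.0385 and -0.0335 m and z of lug in the frame of corner between -0.002 and 0.002 m and angle between the y axis of lug and the y axis of jig, either way round below 0.04 rad and angle between lug's own z axis and vertical below 0.04 rad and linear speed of lug below 0.01 m/s and x of round_lug in the frame of tray between -0.123 and 0.123 m and y of round_lug in the frame of tray between -0.173 and 0.173 m and height (world z) of each of round_lug, flat_plate, hex_bolt, pipe_elbow, shaft_collar, hex_nut0, hex_nut1 below 0.06 m and x of flat_plate in the frame of tray between -0.123 and 0.123 m and y of flat_plate in the frame of tray between -0.173 and 0.173 m and x of hex_bolt in the frame of tray between -0.123 and 0.123 m and y of hex_bolt in the frame of tray between -0.173 and 0.173 m and x of pipe_elbow in the frame of tray between -0.123 and 0.123 m and y of pipe_elbow in the frame of tray between -0.173 and 0.173 m and x of shaft_collar in the frame of tray between -0.123 and 0.123 m and y of shaft_collar in the frame of tray between -0.173 and 0.173 m and x of hex_nut0 in the frame of tray between -0.123 and 0.123 m and y of hex_nut0 in the frame of tray between -0.173 and 0.173 m and x of hex_nut1 in the frame of tray between -0.123 and 0.123 m and y of hex_nut1 in the frame of tray between -0.173 and 0.173 m); the arm keeps its last pose, push and grip.
It fails at once if something lying on the bench is shoved by more than 20 mm (distance of any of wrench, hammer, spray_can, tape_measure, wire_spool from where it was at the start of the episode above 0.02 m).
It also fails if it takes over 69 s, if anything falls off the work surface, if the arm or the gripper's body presses on something with over 40 N, if the wrist force passes 120 N, or if a joint passes its speed limit or range.

### The arm

A 6-joint arm with a two-finger parallel gripper is mounted at the origin on the work surface. World frame = base frame: x ahead of the robot, y to its left, z up, the work surface at z = 0. Lengths are in m, angles in degrees, forces in N, time in s.
With the tool pointing down it reaches from about 0.35 to 0.925 m from the base axis. Payload 6.4 kg.
Tool frame: the origin (TCP) lies between the finger pads, 19 mm behind the fingertips; this is the grasp point; z points along the fingers, y is the line along which they close (so a half turn about z gives the same grasp; the last joint's range is limited). The gripper opens to 85 mm and grips with 20 to 120 N. Pads are 22 mm wide; open, the fingers measure 114 mm over their backs; the gripper's body (76 mm by 85 mm) begins 54 mm behind the grasp point. The pads swing forward as they close: fully open they stand 13 mm farther back than shut.
Start: joints at [-75.923, 14.043, 89.255, -0, 76.702, -9.975], TCP at [0.265, -0.594, 0.25] pointing down, gripper open.
Joint ranges: [-179.41, 179.41], [-58.25, 129.5], [7.25, 145.43], [-54.29, 234.29], [11.92, 165.04], [-157.13, 157.13]. Speed limits (degrees/s): [147.25, 147.25, 180, 180, 180, 180].

### API

Orientations are given as [roll, pitch, yaw] about the fixed x, y, z axes, in that order (R = Rz(yaw) Ry(pitch) Rx(roll)).
In Python, from rig import readout, vision, hand_in, spot_in, tip_of gives the robot as it stands.
- The arm moves only by the tool step_arm, never from a script. Its argument "increments" is a list of rows, each an object with "dp": the shift along the tool's x, y, z in mm, a list of three; "rot": the turn, a rotation vector about the tool's x, y, z in rad, a list of three; "grip": the finger opening in mm, from 0 to 85.4. A call has 1 to 5 rows; each row is the pose to reach, as a shift and turn from the pose commanded when the call began, along the tool's axes at that moment; what a row does not reach only later rows make up. A row lasts 1/8 s, in which the tool goes at most 62.5 mm and 10.7 degrees, less where a joint would pass 70% of its speed; a pose out of reach is approached as far as the arm can. A call with a gripper value outside its range is refused whole. The fingers move at their own pace and stop on an object; the grip force is fixed at half the most. Time passes only in rows, so rows that repeat a pose let the fingers close. It gives the time, the measured TCP pose, the force, the opening and the grip force at its end, in the units of the state.
- readout.get_state(): the state, without advancing time (a new reading comes with each control period).
- vision.capture(name): name is "side" or "top" or "wrist"; returns a dict with "pixels" (384x512x3 uint8, red, green, blue), "mtx" (3x3 intrinsics, pixels), "extrinsics" (4x4, takes a point from camera to world coordinates). Camera axes: x right, y up, looking along -z (the intrinsics and any distortion apply to the point x, -y, -z); pixel columns grow to the right and rows downward; lengths in m; the calibration is good to about 2 mm. A picture is of the moment at which its call begins. There is no depth.
- hand_in(): hands the job in; it is judged then, once.
Trained networks look in a picture, given as the dict that the camera call returned (one of the last four; its "shot" number tells which), for a name from the list of things; names that differ only in an ending like _2 or _b are one class to them, and where a whole thing is asked for, a point or a joint stands for the part that bears it (a point fixed in the world has none). Each returns a list of dicts, best first, with "conf" (0 to 1); they miss things now and then, are a little off and sometimes report something else, mostly with a low value. They report only what shows in the picture. A call takes as long as a camera call. They do not tell look-alikes from the thing itself.
- spot_in(picture, query): "position" ([x, y, z] in m, in world coordinates, good to about 4 mm: the middle of the surface that is visible of it).
- tip_of(picture, query): "position" ([x, y, z] in m, in world coordinates, good to about 4 mm: a listed point, or the origin of a listed thing).
The state is a dict: "clock": time; "joint_pos": joint angles; "joint_velocities": joint speeds; "tau": joint torques, N m; "position": TCP position; "ee_rot": TCP orientation; "ft_force": force on the tool from outside, world axes, zero at the start; "moment": the same for the moment, N m; "finger_gap": opening from 0.0 (shut) to 1.0 (fully open); "grip_force": force on a finger pad.
Only numpy, scipy, OpenCV 4.12 (cv2) and the standard library are available. Lean on these libraries where they do the work, as an engineer would, in place of code of your own. Each camera call takes 0.05 s, during which the arm holds its last target. There are 200 camera calls.

## Working session

There is one attempt and no reset: what is moved stays moved. The work goes in short steps, Python scripts to look and compute and a tool call to move; the robot and the scene stay as the last step left them, time stands still between calls to the robot, and variables do not carry over. Pictures are saved under pics/ and viewed, at most 10 in all, crops included, and the job is handed in when it is done.

Besides the shell and the picture viewer there is one more tool, called after "Request:" as a command line: name --argument value ..., lists and objects as JSON in quotes. step_arm: Moves the arm, as the interface text tells. Its arguments: {"type":"object","properties":{"increments":{"type":"array","items":{"type":"object","properties":{"dp":{"type":"array","items":{"type":"number"}},"rot":{"type":"array","items":{"type":"number"}},"grip":{"type":"number"}}}}},"required":["increments"]}

```bash
mkdir -p pics; ls
python3 - <<'E'
from rig import readout, vision, spot_in, tip_of
import cv2,numpy as np
s=readout.get_state(); print(s)
for n in ("top","side"):
    p=vision.capture(n); cv2.imwrite(f"pics/{n}0.png",p["pixels"][:,:,::-1])
    print(n,p["mtx"].tolist(),np.round(p["extrinsics"],3).tolist(),[k for k in p if k!="pixels"])
    for q in ("lug","lug_grip","corner","jig","long_fence","end_stop","tray","round_lug"):
        print(q,[(np.round(d["position"],4).tolist(),round(d["conf"],2)) for d in tip_of(p,q)][:4])
E
```

```text
pics
{'clock': 0.0, 'joint_pos': array([-7.59240643e+01,  1.40843097e+01,  8.93263465e+01,  1.82926834e-04,
        7.67012346e+01, -9.97544231e+00]), 'joint_velocities': array([ 0.03938569, -0.01075011,  0.01840504, -0.05505732, -0.0338086 ,
        0.07991154]), 'tau': array([-5.88533640e-04, -4.29517257e+01, -3.26121676e+01, -1.33761273e-04,
        5.45790419e-03, -2.78943396e-06]), 'position': array([ 0.2647839 , -0.59304401,  0.24886469]), 'ee_rot': array([-1.79889832e+02, -1.95576404e-02,  2.40513169e+01]), 'ft_force': array([ 0.27053052,  0.50256634, -0.33302389]), 'moment': array([-0.04313201,  0.0370793 ,  0.02514487]), 'grip_force': 0.0, 'finger_gap': 0.9962245879404188}
top [[498.1086507895455, 0.0, 258.4110117537974], [0.0, 498.1086507895455, 198.74684852006277], [0.0, 0.0, 1.0]] [[0.012, 0.991, -0.136, 0.32], [-1.0, 0.01, -0.014, -0.076], [-0.012, 0.136, 0.991, 1.418], [0.0, 0.0, 0.0, 1.0]] ['mtx', 'extrinsics', 'shot']
lug [([0.5688, -0.3625, 0.0068], 0.84)]
lug_grip [([0.5713, -0.3596, 0.041], 0.87), ([0.7867, 0.0084, -0.0029], 0.5)]
corner [([0.5171, 0.3278, 0.0149],
[... 504 characters left out ...]
[381.7852995739094, 0.0, 258.7375947241374], [0.0, 381.7852995739094, 191.12975472775358], [0.0, 0.0, 1.0]] [[-0.846, 0.346, -0.405, -0.009], [-0.533, -0.525, 0.664, 0.737], [0.017, 0.778, 0.628, 0.835], [0.0, 0.0, 0.0, 1.0]] ['mtx', 'extrinsics', 'shot']
lug [([0.5726, -0.3574, 0.0032], 0.79), ([0.4321, -0.0005, 0.0037], 0.66), ([0.7634, 0.2249, -0.0001], 0.65)]
lug_grip [([0.5684, -0.3571, 0.036], 0.5)]
corner [([0.5162, 0.3284, 0.0125], 0.66)]
jig [([0.486, 0.2876, -0.0023], 0.92)]
long_fence [([0.5107, 0.2651, 0.0104], 0.73)]
end_stop [([0.4773, 0.3464, 0.0099], 0.77)]
tray [([0.5051, -0.2651, -0.0006], 0.61)]
round_lug [([0.5399, -0.521, 0.0026], 0.58), ([0.5552, -0.2627, 0.0043], 0.5)]
```

Run:
```python
import cv2
i=cv2.imread("pics/top0.png"); cv2.imwrite("pics/top0b.png",cv2.resize(i,(800,600),interpolation=cv2.INTER_CUBIC))
```

```text
(no output)
```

View pics/top0b.png

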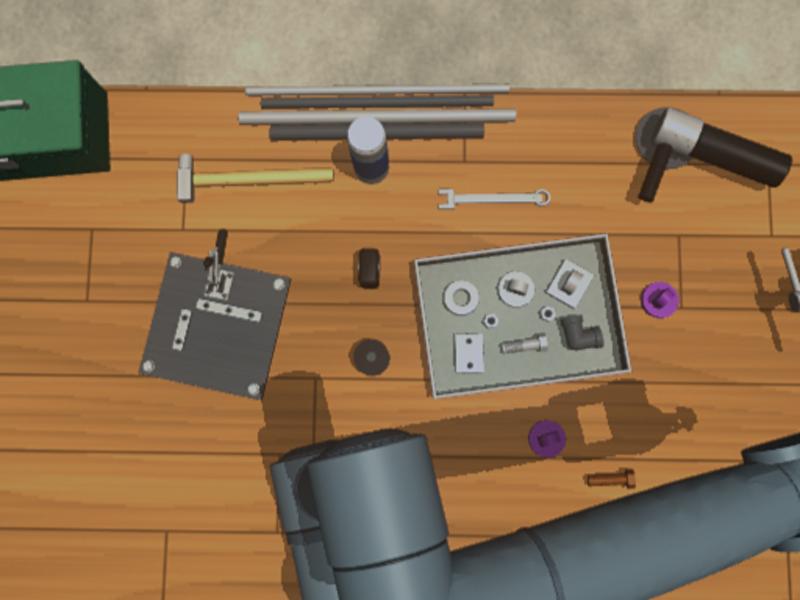

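View pics/side0.png

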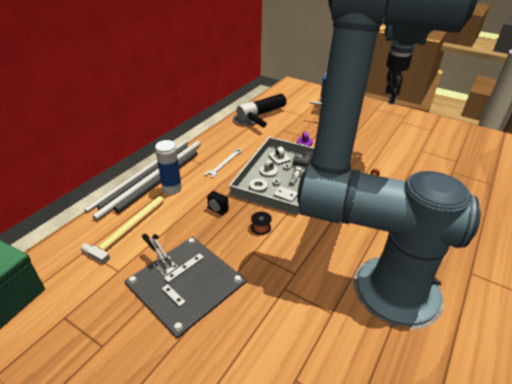

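The wanted lug, with its rectangular foot and upright, is at (570,283) in the enlarged top view. These could be mistaken for it:
- round_lug at (516,288)
- flat plate at (469,352)
- collar at (461,297)
- purple round lugs at (660,299) and (547,438)

The jig is at (215,325), with its clamp up the picture (world +x) and its end stop to the left (+y). In the side view, the jig is clear at (185,283) and the tray is partly hidden by the arm at (285,175). I'll check the lug in a close crop and measure yaw.

```bash
cat > h.py <<'E'
import numpy as np,cv2
def ray(p,uv,z):
    K,E=p["mtx"],p["extrinsics"]; uv=np.atleast_2d(uv).astype(float)
    d=np.c_[(uv[:,0]-K[0,2])/K[0,0],-(uv[:,1]-K[1,2])/K[1,1],-np.ones(len(uv))]@E[:3,:3].T
    o=E[:3,3]; return o+d*((z-o[2])/d[:,2])[:,None]
def warp(p,c,size,z,px=500,yaw=0):  # metric top view at height z: columns = -y', rows = -x' in a frame turned by yaw
    a=np.radians(yaw); R=np.array([[np.cos(a),-np.sin(a)],[np.sin(a),np.cos(a)]])
    K,E=p["mtx"],p["extrinsics"]; h=size/2
    q=np.array([[h,h],[h,-h],[-h,-h],[-h,h]])@R.T+c
    w=np.c_[q,np.full(4,z)]; k=(w-E[:3,3])@E[:3,:3]; k=k*[1,-1,-1]; uv=k@K.T; uv=uv[:,:2]/uv[:,2:]
    H=cv2.getPerspectiveTransform(uv.astype(np.float32),np.float32([[0,0],[px,0],[px,px],[0,px]]))
    return cv2.warpPerspective(p["pixels"],H,(px,px),flags=cv2.INTER_CUBIC)[:,:,::-1]
E
python3 - <<'E'
from rig import vision
from h import *
p=vision.capture("top")
a=warp(p,[.57,-.36],.13,.012,400); b=warp(p,[.485,.29],.28,.012,400)
cv2.imwrite("pics/c1.png",np.hstack([a,b]))
g=cv2.cvtColor(b,cv2.COLOR_BGR2HSV)
m=((g[:,:,1]<90)&(g[:,:,2]<110)).astype(np.uint8); m=cv2.morphologyEx(m,cv2.MORPH_OPEN,np.ones((9,9)))
m=cv2.morphologyEx(m,cv2.MORPH_CLOSE,np.ones((25,25)))
c=max(cv2.findContours(m,0,2)[0],key=cv2.contourArea); print("plate",cv2.minAreaRect(c))
g=cv2.cvtColor(a,cv2.COLOR_BGR2GRAY); 
for t in (175,190,205):
    for c in cv2.findContours((g>t).astype(np.uint8),0,2)[0]:
        if cv2.contourArea(c)>4000: print("lug",t,cv2.minAreaRect(c))
E
```

```text
plate ((202.4732666015625, 202.16282653808594), (344.83453369140625, 335.7082214355469), 12.56744384765625)
lug 175 ((198.28045654296875, 206.99697875976562), (176.74375915527344, 212.51907348632812), 29.845932006835938)
```

View pics/c1.png

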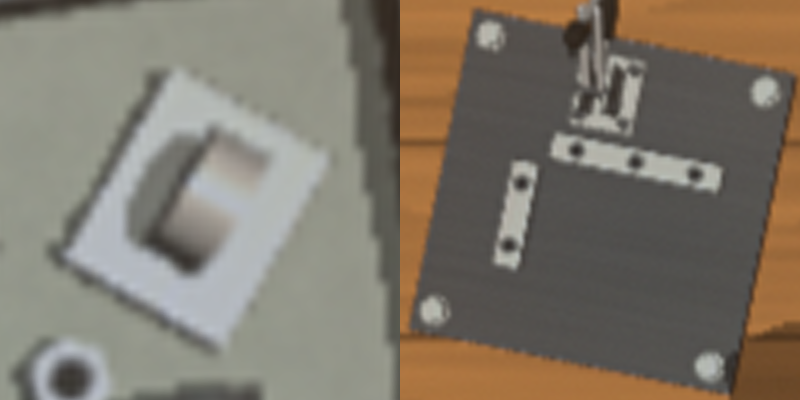

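The crop confirms the choice. The lug's foot has corners at (175,68), (328,157), (220,350) and (65,255), which puts its centre at about (0.568,-0.359) and its long axis at about -30.5° yaw. In the right half, the jig's fence and end stop show a jig yaw of about -11.3°. I'll move to hover over the lug.

Request:
step_arm --increments '[{"dp": [373,-90,40],"rot": [0,0,0.951],"grip": 50},{"dp": [373,-90,40],"rot": [0,0,0.951],"grip": 50},{"dp": [373,-90,40],"rot": [0,0,0.951],"grip": 50},{"dp": [373,-90,40],"rot": [0,0,0.951],"grip": 50},{"dp": [373,-90,40],"rot": [0,0,0.951],"grip": 50}]'

```text
clock: 1.58
position: [0.5048, -0.4089, 0.2187]
ee_rot: [180.0, -0.0, -28.3]
ft_force: [-0.1, -1.0, -0.2]
finger_gap: 0.589
grip_force: 0.0
```

Request:
step_arm --increments '[{"dp": [30,-70,8],"rot": [0,0,0.02],"grip": 50},{"dp": [30,-70,8],"rot": [0,0,0.02],"grip": 50},{"dp": [30,-70,8],"rot": [0,0,0.02],"grip": 50},{"dp": [30,-70,8],"rot": [0,0,0.02],"grip": 50}]'

```text
clock: 2.08
position: [0.5617, -0.3637, 0.2109]
ee_rot: [180.0, -0.0, -29.2]
ft_force: [0.2, -0.8, 1.0]
finger_gap: 0.589
grip_force: 0.0
```

Run:
```python
from rig import readout, vision, tip_of
from h import *
p=vision.capture("wrist"); s=readout.get_state(); print(s["position"],s["ee_rot"],s["finger_gap"],np.round(p["extrinsics"],3).tolist())
cv2.imwrite("pics/w1.png",p["pixels"][:,:,::-1])
for q in("lug","lug_grip"): print(q,[(np.round(d["position"],4).tolist(),round(d["conf"],2)) for d in tip_of(p,q)][:3])
a=warp(p,[.568,-.359],.13,.015,400)
g=cv2.cvtColor(a,cv2.COLOR_BGR2GRAY)
for t in (165,175,185,195,205):
    for c in cv2.findContours((g>t).astype(np.uint8),0,2)[0]:
        if cv2.contourArea(c)>15000: print("lug",t,cv2.minAreaRect(c))
cv2.imwrite("pics/w1b.png",np.hstack([a,cv2.resize(p["pixels"][:,:,::-1],(400,300)).copy() if 0 else cv2.copyMakeBorder(cv2.resize(p["pixels"][:,:,::-1],(400,300)),0,100,0,0,0)]))
```

```text
[ 0.56161411 -0.36381125  0.21093538] [ 1.79976621e+02 -1.59647731e-02 -2.91981382e+01] 0.5867833305547951 [[-0.489, 0.841, 0.231, 0.62], [-0.873, -0.471, -0.129, -0.397], [0.001, -0.265, 0.964, 0.335], [0.0, 0.0, 0.0, 1.0]]
lug [([0.5674, -0.3581, 0.0031], 0.91)]
lug_grip [([0.5678, -0.3535, 0.0313], 0.89), ([0.5371, -0.1578, 0.0018], 0.55)]
lug 165 ((199.5, 199.5), (399.0, 399.0), 90.0)
lug 175 ((199.5, 199.5), (399.0, 399.0), 90.0)
lug 185 ((199.5, 199.5), (399.0, 399.0), 90.0)
lug 195 ((199.5, 199.5), (399.0, 399.0), 90.0)
lug 205 ((230.0, 199.5), (399.0, 338.0), 90.0)
```

View pics/w1b.png

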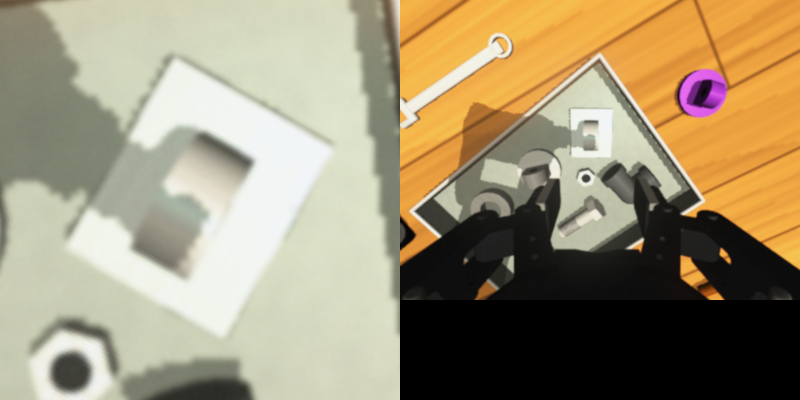

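The rectified wrist view shows the lug's foot with corners (175,55), (332,147), (222,338) and (66,243), giving a centre of (0.569,-0.3585) and a yaw of -30.3°. The nut at (70,370) is well clear. I'll descend.

Request:
step_arm --increments '[{"dp": [4,-8,40],"rot": [0,0,0.02],"grip": 50},{"dp": [4,-8,80],"rot": [0,0,0.02],"grip": 50},{"dp": [4,-8,120],"rot": [0,0,0.02],"grip": 50},{"dp": [4,-8,150],"rot": [0,0,0.02],"grip": 50},{"dp": [4,-8,150],"rot": [0,0,0.02],"grip": 50}]'

```text
clock: 2.85
position: [0.5679, -0.3566, 0.0578]
ee_rot: [-179.9, 0.3, -30.3]
ft_force: [-0.5, -0.5, -0.6]
finger_gap: 0.585
grip_force: 0.0
```

Request:
step_arm --increments '[{"dp": [0,0,12],"grip": 50,"rot": [0,0,0]},{"dp": [0,0,22],"grip": 50,"rot": [0,0,0]},{"dp": [0,0,22],"grip": 50,"rot": [0,0,0]}]'

```text
clock: 3.22
position: [0.5698, -0.3571, 0.0382]
ee_rot: [-180.0, 0.1, -30.2]
ft_force: [-0.2, 0.2, -0.9]
finger_gap: 0.587
grip_force: 0.0
```

Request:
step_arm --increments '[{"dp": [0,1.5,0],"rot": [0,0,0],"grip": 35},{"dp": [0,1.5,0],"rot": [0,0,0],"grip": 15},{"dp": [0,1.5,0],"rot": [0,0,0],"grip": 10},{"dp": [0,1.5,0],"rot": [0,0,0],"grip": 10},{"dp": [0,1.5,0],"rot": [0,0,0],"grip": 10}]'

```text
clock: 3.85
position: [0.5697, -0.359, 0.0394]
ee_rot: [180.0, -0.1, -30.2]
ft_force: [-0.8, 0.5, 5.1]
finger_gap: 0.227
grip_force: 60.0
```

Request:
step_arm --increments '[{"dp": [0,0,0],"rot": [0,0,0],"grip": 10},{"dp": [0,0,-40],"rot": [0,0,0],"grip": 10},{"dp": [0,0,-90],"rot": [0,0,0],"grip": 10},{"dp": [0,0,-120],"rot": [0,0,0],"grip": 10},{"dp": [0,0,-120],"rot": [0,0,0],"grip": 10}]'

```text
clock: 4.47
position: [0.5698, -0.359, 0.1597]
ee_rot: [180.0, -0.2, -30.2]
ft_force: [0.6, 0.0, -6.8]
finger_gap: 0.223
grip_force: 60.1
```

Request:
step_arm --increments '[{"dp": [-420,-498,0],"rot": [0,0,-1.9],"grip": 10},{"dp": [-420,-498,0],"rot": [0,0,-1.9],"grip": 10},{"dp": [-420,-498,0],"rot": [0,0,-1.9],"grip": 10},{"dp": [-420,-498,0],"rot": [0,0,-1.9],"grip": 10},{"dp": [-420,-498,0],"rot": [0,0,-1.9],"grip": 10}]'

```text
clock: 5.1
position: [0.5126, -0.0482, 0.1549]
ee_rot: [-179.8, 0.3, 23.8]
ft_force: [1.1, 1.1, -5.2]
finger_gap: 0.222
grip_force: 60.4
```

Request:
step_arm --increments '[{"dp": [82,-325,0],"rot": [0,0,-0.958],"grip": 10},{"dp": [82,-325,0],"rot": [0,0,-0.958],"grip": 10},{"dp": [82,-325,0],"rot": [0,0,-0.958],"grip": 10},{"dp": [82,-325,0],"rot": [0,0,-0.958],"grip": 10},{"dp": [82,-325,0],"rot": [0,0,-0.958],"grip": 10}]'

```text
clock: 5.72
position: [0.462, 0.2588, 0.1551]
ee_rot: [-179.7, 0.2, 77.6]
ft_force: [0.9, 0.0, -5.9]
finger_gap: 0.221
grip_force: 60.5
```

Request:
step_arm --increments '[{"dp": [-24,-12,0],"rot": [0,0,-0.03],"grip": 10},{"dp": [-24,-12,0],"rot": [0,0,-0.03],"grip": 10},{"dp": [-24,-12,0],"rot": [0,0,-0.03],"grip": 10}]'

```text
clock: 6.1
position: [0.4468, 0.2363, 0.1566]
ee_rot: [-179.8, 0.1, 78.9]
ft_force: [-0.5, 1.0, -5.2]
finger_gap: 0.226
grip_force: 60.2
```

Run:
```python
from rig import readout, vision, tip_of
from h import *
s=readout.get_state(); print(s["position"],s["ee_rot"],s["finger_gap"],s["joint_pos"],s["ft_force"],s["moment"])
p=vision.capture("wrist")
for q in("corner","jig","long_fence","end_stop","lug"): print(q,[(np.round(d["position"],4).tolist(),round(d["conf"],2)) for d in tip_of(p,q)][:2])
t=vision.capture("top")
print([(q,np.round(tip_of(t,q)[0]["position"],4).tolist()) for q in ("corner",)])
a=warp(p,[.4965,.325],.2,.022,400,-11.3); b=warp(t,[.4965,.325],.2,.022,400,-11.3)
cv2.imwrite("pics/j1.png",np.hstack([a,b]))
```

```text
[0.44684839 0.23633939 0.15662191] [-1.79830854e+02  7.36607942e-02  7.88669275e+01] 0.22575861382167947 [1.49998887e+01 8.84312564e-01 1.14203456e+02 9.22870698e-03
 6.50965308e+01 2.61291704e+01] [-0.53807954  0.96005411 -5.22664862] [ 0.00998482 -0.07208843 -0.01301772]
corner [([0.5174, 0.3308, 0.0099], 0.63)]
jig [([0.4895, 0.2869, -0.0013], 0.85)]
long_fence [([0.5097, 0.2664, 0.0093], 0.76)]
end_stop [([0.4778, 0.3458, 0.0089], 0.56)]
lug []Traceback (most recent call last):
  File "<stdin>", line 7, in <module>
IndexError: list index out of range
```

Run:
```python
from rig import vision
from h import *
p=vision.capture("wrist"); t=vision.capture("top")
a=warp(p,[.4965,.325],.2,.022,400,-11.3); b=warp(t,[.4965,.325],.2,.022,400,-11.3)
cv2.imwrite("pics/j1.png",np.hstack([a,b]))
```

```text
(no output)
```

View pics/j1.png

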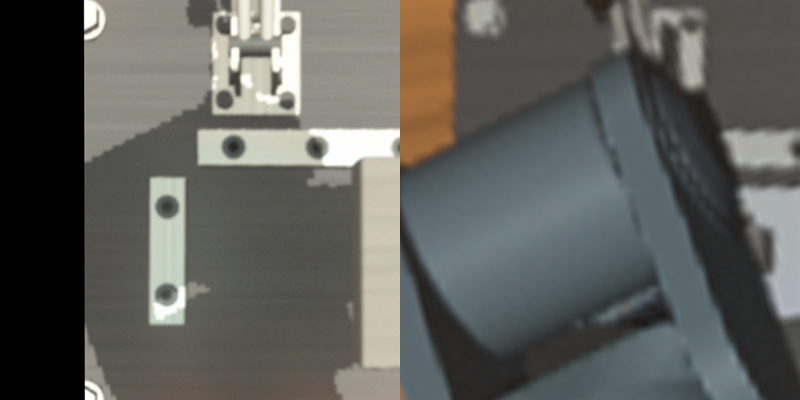

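The rectified wrist view (left half) shows the fence face at row 165 and the end stop face at column 185. Both are square to the -11.3° grid, as is the lug's foot edge at column 361. That puts the corner at about (0.5155,0.329). The lug is now roughly 19 mm from the fence and 68 mm from the end stop. I'll lower it.

Request:
step_arm --increments '[{"dp": [30,0,40],"rot": [0,0,0.003],"grip": 10},{"dp": [30,0,80],"rot": [0,0,0.003],"grip": 10},{"dp": [30,0,95],"rot": [0,0,0.003],"grip": 10},{"dp": [30,0,102],"rot": [0,0,0.003],"grip": 10},{"dp": [30,0,102],"rot": [0,0,0.003],"grip": 10}]'

```text
clock: 7.22
position: [0.4544, 0.2663, 0.0575]
ee_rot: [179.9, -0.0, 78.7]
ft_force: [-0.0, -0.1, -5.9]
finger_gap: 0.222
grip_force: 60.2
```

Request:
step_arm --increments '[{"dp": [0,0,1.5],"rot": [0,0,0],"grip": 10},{"dp": [0,0,3],"rot": [0,0,0],"grip": 10},{"dp": [0,0,3],"rot": [0,0,0],"grip": 10}]'

```text
clock: 7.6
position: [0.4538, 0.2663, 0.054]
ee_rot: [180.0, -0.0, 78.7]
ft_force: [-0.2, 0.3, -5.7]
finger_gap: 0.222
grip_force: 60.3
```

Request:
step_arm --increments '[{"dp": [0,0,2],"rot": [0,0,0],"grip": 10},{"dp": [0,0,4],"rot": [0,0,0],"grip": 10},{"dp": [0,0,4],"rot": [0,0,0],"grip": 10}]'

```text
clock: 7.98
position: [0.4542, 0.2665, 0.0505]
ee_rot: [179.9, -0.0, 78.8]
ft_force: [-1.0, 0.9, 2.2]
finger_gap: 0.222
grip_force: 61.7
```

Request:
step_arm --increments '[{"dp": [0,0,0.7],"rot": [0,0,0],"grip": 10},{"dp": [0,0,0.7],"rot": [0,0,0],"grip": 10},{"dp": [0,0,0.7],"rot": [0,0,0],"grip": 10}]'

```text
clock: 8.35
position: [0.4545, 0.2668, 0.0502]
ee_rot: [179.9, -0.1, 78.7]
ft_force: [-3.1, 0.7, 6.1]
finger_gap: 0.226
grip_force: 62.3
```

The foot is now on the plate. I'll ease the downforce and slide towards the corner: tool x is jig y, and tool y is jig x.

Request:
step_arm --increments '[{"dp": [6,3,-0.6],"rot": [0,0,0],"grip": 10},{"dp": [13,6,-0.6],"rot": [0,0,0],"grip": 10},{"dp": [20,9,-0.6],"rot": [0,0,0],"grip": 10},{"dp": [27,12,-0.6],"rot": [0,0,0],"grip": 10},{"dp": [31,13,-0.6],"rot": [0,0,0],"grip": 10}]'

```text
clock: 8.98
position: [0.473, 0.2946, 0.0497]
ee_rot: [180.0, -0.0, 78.8]
ft_force: [-0.9, -1.8, 5.5]
finger_gap: 0.223
grip_force: 62.0
```

Request:
step_arm --increments '[{"dp": [0,1.5,0],"rot": [0,0,0],"grip": 10},{"dp": [0,3,0],"rot": [0,0,0],"grip": 10},{"dp": [0,3,0],"rot": [0,0,0],"grip": 10}]'

```text
clock: 9.35
position: [0.4754, 0.2941, 0.0497]
ee_rot: [180.0, -0.1, 78.7]
ft_force: [-2.3, 1.4, 3.9]
finger_gap: 0.225
grip_force: 62.1
```

Request:
step_arm --increments '[{"dp": [0,1,-0.2],"rot": [0,0,0],"grip": 10},{"dp": [0,2,-0.2],"rot": [0,0,0],"grip": 10},{"dp": [0,2,-0.2],"rot": [0,0,0],"grip": 10}]'

```text
clock: 9.72
position: [0.4773, 0.2931, 0.0497]
ee_rot: [-180.0, -0.0, 78.7]
ft_force: [-1.3, 1.1, 3.5]
finger_gap: 0.221
grip_force: 62.0
```

Request:
step_arm --increments '[{"dp": [2,0,0],"rot": [0,0,0],"grip": 10},{"dp": [4,0,0],"rot": [0,0,0],"grip": 10},{"dp": [4,0,0],"rot": [0,0,0],"grip": 10}]'

```text
clock: 10.1
position: [0.4782, 0.297, 0.0496]
ee_rot: [180.0, 0.0, 78.8]
ft_force: [0.7, -1.9, 2.1]
finger_gap: 0.227
grip_force: 61.8
```

Request:
step_arm --increments '[{"dp": [0,1,0],"rot": [0,0,0],"grip": 10},{"dp": [0,2,0],"rot": [0,0,0],"grip": 10},{"dp": [0,2,0],"rot": [0,0,0],"grip": 10}]'

```text
clock: 10.48
position: [0.4787, 0.2971, 0.0496]
ee_rot: [-179.8, 0.0, 78.7]
ft_force: [-6.1, 1.3, 6.9]
finger_gap: 0.223
grip_force: 62.4
```

Request:
step_arm --increments '[{"dp": [1,0,0],"rot": [0,0,0],"grip": 10},{"dp": [2,0,0],"rot": [0,0,0],"grip": 10},{"dp": [2,0,0],"rot": [0,0,0],"grip": 10}]'

```text
clock: 10.85
position: [0.4789, 0.2983, 0.049]
ee_rot: [-179.8, 0.1, 78.8]
ft_force: [-5.6, -1.2, 3.5]
finger_gap: 0.224
grip_force: 62.1
```

Request:
step_arm --increments '[{"dp": [1,0,0],"rot": [0,0,0],"grip": 10},{"dp": [2,0,0],"rot": [0,0,0],"grip": 10},{"dp": [2,0,0],"rot": [0,0,0],"grip": 10}]'

```text
clock: 11.22
position: [0.4791, 0.2996, 0.0488]
ee_rot: [-179.8, 0.2, 78.8]
ft_force: [-4.9, -5.0, 3.1]
finger_gap: 0.225
grip_force: 62.1
```

Request:
step_arm --increments '[{"dp": [0.8,0.8,-0.2],"rot": [0,0,0],"grip": 10},{"dp": [1.2,1.6,-0.2],"rot": [0,0,0],"grip": 10},{"dp": [1.2,1.6,-0.2],"rot": [0,0,0],"grip": 10},{"dp": [1.2,1.6,-0.2],"rot": [0,0,0],"grip": 10}]'

```text
clock: 11.72
position: [0.4792, 0.2996, 0.0488]
ee_rot: [-179.5, 0.4, 78.8]
ft_force: [-11.0, -8.4, 10.7]
finger_gap: 0.223
grip_force: 63.0
```

Run:
```python
from rig import readout, vision, tip_of
from h import *
p=vision.capture("side"); w=vision.capture("wrist")
s=readout.get_state(); a=np.radians(-11.3); R=np.array([[np.cos(a),-np.sin(a)],[np.sin(a),np.cos(a)]])
print(s["position"],s["ee_rot"],"Fjig",s["ft_force"][:2]@R,s["ft_force"][2],s["moment"])
for q in("lug","corner","lug_grip"): print(q,[[(np.round(d["position"],4).tolist(),round(d["conf"],2)) for d in tip_of(c,q)][:2] for c in (p,w)])
i=p["pixels"][220:350,110:260,::-1]; i=cv2.resize(i,(450,390),interpolation=cv2.INTER_CUBIC)
a=warp(w,[.4965,.325],.2,.024,390,-11.3)[:, :350]
cv2.imwrite("pics/f1.png",np.hstack([i,a]))
```

```text
[0.47925711 0.29963205 0.04880295] [-179.53925852    0.38511618   78.76741721] Fjig [ -9.37654369 -10.9680178 ] 11.270254478585077 [-1.63803991  1.68152276 -0.19884027]
lug [[([0.4791, 0.2994, 0.0123], 0.62), ([0.4991, -0.2127, 0.0038], 0.56)], [([0.4764, 0.3045, 0.0151], 0.58)]]
corner [[([0.5151, 0.3291, 0.0139], 0.77)], [([0.5164, 0.3269, 0.0093], 0.62)]]
lug_grip [[([0.4762, 0.3017, 0.0466], 0.57)], [([0.4778, 0.2996, 0.043], 0.63)]]
```

View pics/f1.png

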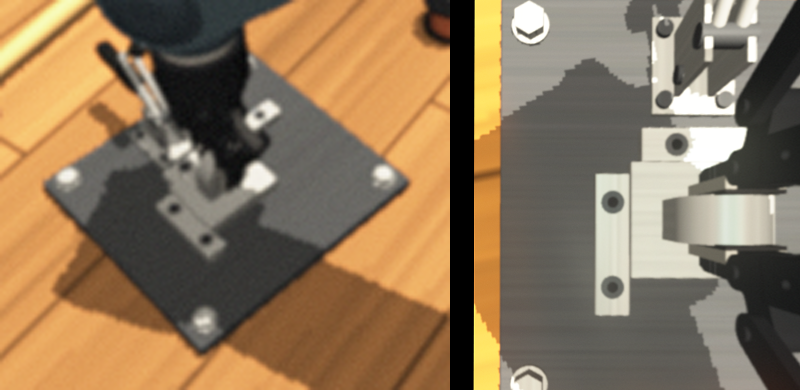

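The side crop shows the lug in the corner. In the wrist view, its foot's left edge (column 631) is flush on the end stop and its top edge (row 163) is flush on the fence. Adding push didn't move it. It presses about 9 N on the fence and 11 N on the end stop, tilted under 0.6°, so I'm handing it in.

```bash
python3 -c "
from rig import hand_in
print(hand_in())"
```

```text
the job is handed in; nothing more can be done
None
```

The job is handed in: the lug is foot down in the jig's corner, still gripped and pressing about 9 N on the long fence and 11 N on the end stop; the interface returned no verdict.

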